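# Turn the spatula round and lay it in its rest

## Task

The slotted wooden spatula lies the wrong way round, with its handle pointing away from you. Pick it up, turn it round and set it down (do not drop it) in the blue ceramic rest: blade flat on the floor inside the rim, handle lying out straight through the notch toward your side of the worktop, then let go. Leave the wooden spoon, the salt shaker and the mug where they are.

Things in the scene. Friction and masses are not known exactly. Their poses are not given: they have to be found in the camera images.
- spatula: slotted flat-bladed wooden spatula, 250 mm long, 80 g, lying flat. Origin on its underside at mid length, 11 mm from its centre of mass; x axis along it toward the blade, z up. Round handle 16 mm thick, its axis 8 mm above the underside, from x = -125 to +50 mm, free to grip from above from x = -100 to +25 mm; blade from x = 55 to 125 mm, 50 mm wide, 6 mm thick, with three slots
- spatula_blade (a point): centre of the spatula's blade, at x = +90 mm, 3 mm above the underside, in the spatula's frame
- spatula_handle_end (a point): free end of the spatula's handle, at x = -125 mm, 8 mm above the underside, in the spatula's frame
- spatula_rest: blue ceramic rest fixed to the worktop: shallow dish 112 (x) x 92 (y) mm, 100 x 80 inside. Origin at the centre of its underside, z up, x axis away from the robot (within 0.2 rad). Floor 4 mm thick, rim top 16 mm up. The middle of its -x side has a 42 mm wide gap in the rim (the notch), level with the floor. The laid-in spatula's handle tips down over it onto the worktop
- wooden_spoon: bystander: wooden spoon with a round bowl, 295 x 46 x 14 mm, to the left; origin at the centre of its underside
- salt_shaker: bystander: salt shaker, 44 mm across, 90 mm high, behind the work; origin at the centre of its underside
- mug_dip: bystander: two-tone mug with handle, 84 x 123 x 91 mm, behind the work at the right; origin at the centre of its underside

How it is judged:
By the outcome, as a careful person would: the job done as asked, in the order asked, and still so for the second after the job is handed in, with the robot touching nothing.
It also fails if it takes over 32 s, if anything falls off the work surface, if the arm or the gripper's body presses on something with over 40 N, if the wrist force passes 120 N, or if a joint passes its speed limit or range.

## Robot

A 7-joint arm with a two-finger parallel gripper is mounted at the origin on a cart in front of the work surface, level with it; the furniture and walls round the work are solid. World frame = base frame: x ahead of the robot, y to its left, z up, the work surface at z = 0. Lengths are in m, angles in rad, forces in N, time in s.
With the tool pointing down it reaches from about 0.35 to 0.9 m from the base axis. Payload 8.1 kg.
Tool frame: the origin (TCP) lies at the centre of the arm's flange, where the gripper is bolted on; the fingertips stand 178 mm ahead of it and the grasp point (between the pads) lies 159 mm ahead of it; z points along the fingers, y is the line along which they close (so a half turn about z gives the same grasp; the last joint's range is limited). The gripper opens to 92 mm and grips with 3 to 60 N. Pads are 19 mm wide; open, the fingers measure 130 mm over their backs; the gripper's body (75 mm by 190 mm) begins 47 mm behind the grasp point.
Start: joints at [1.179, 0.434, 0.025, 1.573, -0.012, 1.134, -0.075], TCP at [0.178, -0.599, 0.405] pointing down, gripper open.
Joint ranges: [-2.62, 2.62], [-0.44, 2.09], [-1.27, 1.32], [0.08, 2.57], [-1.32, 4.46], [0.12, 2], [-2.74, 2.74]. Speed limits (rad/s): [2.22, 2.22, 3.01, 3.01, 3.14, 3.14, 3.14].

## Interface

Orientations are given as a rotation vector (axis times angle).
In Python, from cell import arm gives the robot as it stands. The module is installed in compiled form; this text tells all that it offers.
- The arm moves only by the shell command python3 -m inch 'ROWS' [FORCE]. ROWS is text: rows parted by semicolons, each of 5 numbers parted by spaces: the shift along the tool's x, y, z in m, then the turn about the tool's z in rad, then the finger opening in m, from 0 to 0.0918. In form: x y z roll fingers; .... A call has 1 to 5 rows; each row is the pose to reach, as a shift and turn from the pose commanded when the call began, along the tool's axes at that moment; what a row does not reach only later rows make up. A row lasts 1/10 s, in which the tool goes at most 50 mm and 8.59 degrees, less where a joint would pass 70% of its speed; a pose out of reach is approached as far as the arm can. A call with a gripper value outside its range is refused whole. The fingers move at their own pace and stop on an object; FORCE is the grip in N (left out, the last holds). Time passes only in rows, so rows that repeat a pose let the fingers close. It gives the time, the measured TCP pose, the force, the opening and the grip force at its end, in the units of the state.
- arm.observe(): the state, without advancing time (a new reading comes with each control period).
- arm.get_image(name): name is "scene" or "top" or "wrist"; returns the picture (480x640x3 uint8, red, green, blue); there is no depth.
- arm.get_calibration(name): a dict with "intrinsics" (3x3 intrinsics, pixels), "pose" (4x4, takes a point from camera to world coordinates). Camera axes: x right, y up, looking along -z (the intrinsics and any distortion apply to the point x, -y, -z); pixel columns grow to the right and rows downward; lengths in m; the calibration is good to about 2 mm. A picture is of the moment at which its call begins: read the wrist's pose just before it. get_calibration takes no time and is no camera call; for the wrist camera it gives the pose at the moment of the call.
- arm.sign_off(): hands the job in; it is judged then, once.
Trained networks look in the newest picture that a camera, given by its name, has taken for a name from the list of things; names that differ only in an ending like _2 or _b are one class to them, and where a whole thing is asked for, a point or a joint stands for the part that bears it (a point fixed in the world has none). Each returns a list of dicts, best first, with "conf" (0 to 1); they miss things now and then, are a little off and sometimes report something else, mostly with a low value. They report only what shows in the picture. A call takes as long as a camera call.
- arm.look_for(camera, query): "point" ([row, column] in pixels, amid what is visible of it).
- arm.silhouettes(camera, query): "region" (480x640 bool, what is visible of it) and "point" ([row, column] in pixels, amid what is visible of it).
- arm.place_of(camera, query): "point" ([row, column] in pixels: a listed point, or the origin of a listed thing).
The state is a dict: "clock": time; "joints": joint angles; "dq": joint speeds; "joint_efforts": joint torques, N m; "position": TCP position; "ee_rot": TCP orientation; "force": force on the tool from outside, world axes, zero at the start; "ft_torque": the same for the moment, N m; "width": opening from 0.0 (shut) to 1.0 (fully open); "gripper_force": force on a finger pad.
Only numpy, scipy, OpenCV 4.12 (cv2) and the standard library are available. Lean on these libraries where they do the work, as an engineer would, in place of code of your own. Each camera call takes 0.05 s, during which the arm holds its last target. There are 200 camera calls.

## Working session

There is one attempt and no reset: what is moved stays moved. The work goes in short steps, Python scripts to look and compute and a shell command to move; the robot and the scene stay as the last step left them, time stands still between calls to the robot, and variables do not carry over. Pictures are saved under pics/ and viewed, at most 10 in all, crops included, and the job is handed in when it is done.

```bash
mkdir -p pics
cat > h.py <<'E'
from cell import arm
import numpy as np, cv2
def ray(cam,p):
    c=arm.get_calibration(cam); K=np.array(c["intrinsics"]); T=np.array(c["pose"])
    d=np.linalg.inv(K)@np.array([p[1],p[0],1.]); d=T[:3,:3]@np.array([d[0],-d[1],-d[2]])
    return T[:3,3],d
def at(cam,p,z):
    o,d=ray(cam,p); return (o+d*(z-o[2])/d[2]).round(4)
def snap(cam,name):
    im=arm.get_image(cam); cv2.imwrite("pics/"+name,im[:,:,::-1]); return im
E
python3 - <<'E'
from h import *
s=arm.observe(); print(s)
snap("top","t1.png"); 
for q,z in [("spatula",0),("spatula_blade",.003),("spatula_handle_end",.008),("spatula_rest",0),("wooden_spoon",0),("salt_shaker",0),("mug_dip",0)]:
    for r in arm.place_of("top",q)[:2]: print(q,r["point"],r["conf"],at("top",r["point"],z))
snap("scene","s1.png")
for q,z in [("spatula",0),("spatula_blade",.003),("spatula_handle_end",.008),("spatula_rest",0)]:
    for r in arm.place_of("scene",q)[:2]: print(q,r["point"],r["conf"],at("scene",r["point"],z))
E
```

```text
{'clock': 0.0, 'joints': array([ 1.17939785,  0.43520829,  0.02501443,  1.57410306, -0.01157478,
        1.13395133, -0.07511889]), 'dq': array([ 0.00127362,  0.00221479, -0.00030001,  0.00040122, -0.00124426,
       -0.0026185 , -0.00060119]), 'joint_efforts': array([ 8.84399719e-05, -6.67854595e+01,  9.84686762e-01, -3.14470375e+01,
       -6.06840011e-02,  4.29940433e-02,  1.65454117e-04]), 'position': array([ 0.17788113, -0.59891595,  0.40395206]), 'ee_rot': array([-3.10746438e+00, -4.51676928e-01,  6.20453031e-04]), 'force': array([0.36738282, 0.5296768 , 0.22156695]), 'ft_torque': array([-0.00456578, -0.03472454,  0.00533161]), 'gripper_force': 0.0, 'width': 0.9986291414930678}
spatula [287.2, 402.7] 0.7 [ 0.4686 -0.3258  0.    ]
spatula [321.4, 386.6] 0.63 [ 0.3854 -0.2882  0.    ]
spatula_blade [323.1, 384.7] 0.65 [ 0.3814 -0.2833  0.003 ]
spatula_handle_end [240.1, 421.7] 0.86 [ 0.5838 -0.3691  0.008 ]
spatula_rest [240.4, 320.4] 0.72 [ 0.5772 -0.1232  0.    ]
wooden_spoon [295.2, 208.2] 0.56 [0.4365 0.1453 0.    ]
mug_dip [190.5, 416.1] 0.58 [ 0.7067 -0.3554  0.    ]
mug_dip [241.1, 320.1] 0.28 [ 0.5754 -0.1225  0.    ]
spatula [222.6, 412.7] 0.64 [ 0.4726 -0.3217  0.    ]
spatula_blade [245.2, 445.5] 0.7 [ 0.3796 -0.2859  0.003 ]
spatula_handle_end [197.8, 380.9] 0.91 [ 0.5741 -0.3575  0.008 ]
spatula_handle_end [253.2, 324.5] 0.47 [ 0.5823 -0.12    0.008 ]
spatula_rest [255.6, 325.2] 0.67 [ 0.5817 -0.1217  0.    ]
spatula_rest [198.8, 377.8] 0.52 [ 0.5832 -0.3598  0.    ]
```

View pics/t1.png

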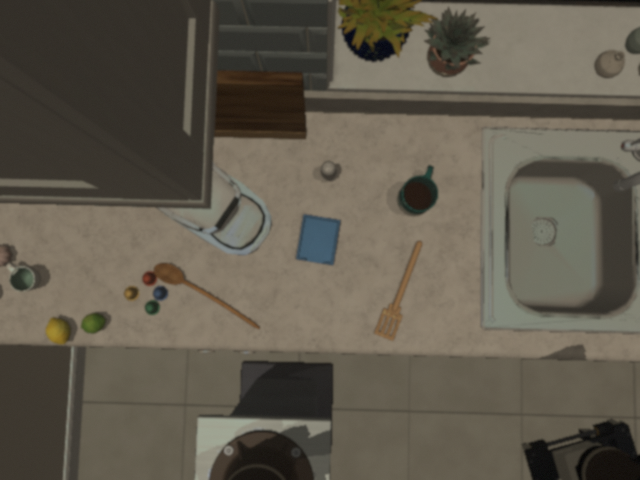

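View pics/s1.png

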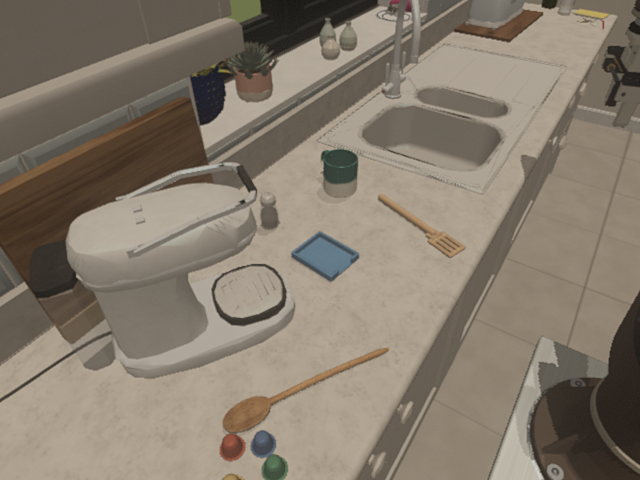

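The top view shows the spatula with its blade at about (387,322) and handle end at (418,243). The rest is at (319,240) with its notch facing down in the image, and the mug is at (418,190). I'll hover over the spatula and take a closer measurement.

```bash
python3 -m inch '.35 -.187 .03 .69 .0918;.35 -.187 .03 .69 .0918;.35 -.187 .03 .69 .0918;.35 -.187 .03 .69 .0918;.35 -.187 .03 .69 .0918' 20
python3 -c "
from h import *
s=arm.observe();print(s['joints'],s['position'],s['ee_rot'])"
```

```text
clock: 1.15
position: [0.3521, -0.4269, 0.3865]
ee_rot: [3.076, -0.636, 0.001]
force: [0.3, -0.6, 0.0]
width: 1.004
gripper_force: 0.0
[ 0.71416953  0.33380079  0.09253692  1.78041062 -0.03514832  1.0282894
 -1.15873507] [ 0.35210863 -0.42693201  0.38646229] [ 3.07601982e+00 -6.35871802e-01  7.36452568e-04]
```

```bash
python3 -m inch '.045 -.137 0 0 .0918;.045 -.137 0 0 .0918;.045 -.137 0 0 .0918;.045 -.137 0 0 .0918;.045 -.137 0 0 .0918'
python3 - <<'E'
from h import *
s=arm.observe();print(s['joints'],s['position'],s['ee_rot'])
snap("wrist","w1.png")
for q,z in [("spatula",0),("spatula_blade",.003),("spatula_handle_end",.008),("spatula_rest",0)]:
    for r in arm.place_of("wrist",q)[:2]: print(q,r["point"],r["conf"],at("wrist",r["point"],z))
def rect(cam,q,z):
    for r in arm.silhouettes(cam,q)[:1]:
        m=r["region"].astype(np.uint8); P=np.argwhere(m)
        if len(P)<20: continue
        W=np.array([at(cam,p,z)[:2] for p in P],np.float32)
        c=W.mean(0); u,sv,vt=np.linalg.svd(W-c,full_matrices=False); t=(W-c)@vt[0]
        print(cam,q,r["conf"],len(P),"rect",cv2.minAreaRect(W),"pca",c,vt[0],"ends",c+vt[0]*t.min(),c+vt[0]*t.max())
rect("wrist","spatula",.006)
arm.get_image("top"); rect("top","spatula",.006); rect("top","spatula_rest",.016)
arm.get_image("scene"); rect("scene","spatula_rest",.010)
E
```

```text
clock: 1.65
position: [0.4469, -0.3187, 0.3864]
ee_rot: [3.079, -0.622, 0.0]
force: [-0.1, -1.0, 1.0]
width: 1.001
gripper_force: 0.0
[ 0.49410655  0.32791564  0.03670909  1.78728896 -0.01368941  1.02656301
 -1.43328352] [ 0.44687089 -0.31873998  0.38636258] [ 3.07933322e+00 -6.21704805e-01  5.15482203e-05]
spatula [186.2, 320.2] 0.93 [ 0.4667 -0.3244  0.    ]
spatula_blade [189.7, 322.5] 0.17 [ 0.463  -0.3256  0.003 ]
spatula_handle_end [39.0, 312.9] 0.61 [ 0.5826 -0.3682  0.008 ]
spatula_rest [161.0, 67.0] 0.61 [ 0.5793 -0.1193  0.    ]Traceback (most recent call last):
  File "<stdin>", line 13, in <module>
  File "<stdin>", line 10, in rect
  File "h.py", line 8, in at
    o,d=ray(cam,p); return (o+d*(z-o[2])/d[2]).round(4)
        ~~~^^^^^^^
  File "h.py", line 4, in ray
    c=arm.get_calibration(cam); K=np.array(c["intrinsics"]); T=np.array(c["pose"])
ValueError: time passes only in moves, steps and waits
```

View pics/w1.png

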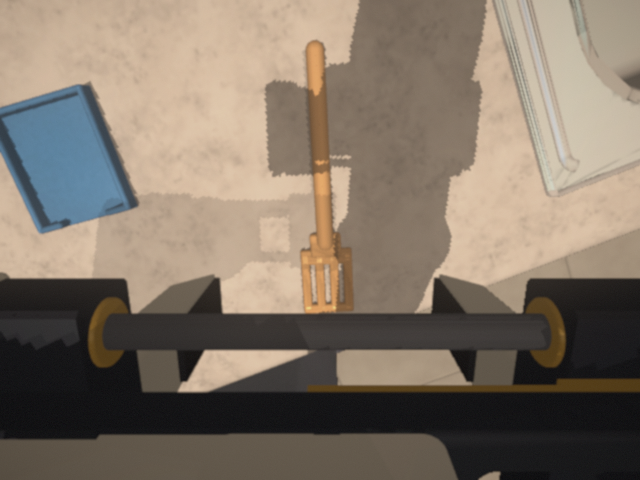

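The wrist picture shows the handle tip at (315,42), the blade end at about (327,310) and the rest at the left with corners near (80,85), (133,208), (45,230) and (0,110). I'll refine these with silhouettes.

```bash
cat > h.py <<'E'
from cell import arm
import numpy as np, cv2
C={}
def at(cam,P,z):
    if cam not in C: C[cam]=arm.get_calibration(cam)
    c=C[cam]; K=np.array(c["intrinsics"]); T=np.array(c["pose"]); P=np.atleast_2d(np.array(P,float))
    d=np.linalg.inv(K)@np.c_[P[:,1],P[:,0],np.ones(len(P))].T
    d=(T[:3,:3]@(d*np.array([[1],[-1],[-1]]))).T; o=T[:3,3]
    return (o+d*((z-o[2])/d[:,2])[:,None]).round(4)
def snap(cam,name=None):
    C.pop(cam,None); im=arm.get_image(cam)
    if name: cv2.imwrite("pics/"+name,im[:,:,::-1])
    return im
def rect(cam,q,z):
    for r in arm.silhouettes(cam,q)[:1]:
        P=np.argwhere(r["region"]); W=at(cam,P,z)[:,:2].astype(np.float32)
        (c,wh,a)=cv2.minAreaRect(W); print(cam,q,round(r["conf"],2),len(P),"rect",np.round(c,4),np.round(wh,4),round(a,1))
        m=W.mean(0); vt=np.linalg.svd(W-m,full_matrices=False)[2]; t=(W-m)@vt[0]
        print("  mean",m,"dir",vt[0],"ends",m+vt[0]*t.min(),m+vt[0]*t.max())
E
python3 - <<'E'
from h import *
snap("wrist"); rect("wrist","spatula",.006); rect("wrist","spatula_rest",.012)
print(at("wrist",[[42,315],[232,324],[310,327]],.008))
snap("top"); rect("top","spatula",.006); rect("top","spatula_rest",.012)
snap("scene"); rect("scene","spatula_rest",.010); rect("scene","spatula",.006)
E
```

```text
wrist spatula 0.63 6504 rect [ 0.4668 -0.3231] [0.0497 0.2487] 70.0
  mean [ 0.45055485 -0.31689963] dir [-0.94090647  0.33866653] ends [ 0.58395815 -0.36491632] [ 0.3500095  -0.28070968]
wrist spatula_rest 0.86 13746 rect [ 0.5792 -0.1193] [0.1006 0.1128] 82.3
  mean [ 0.57965523 -0.12135317] dir [-0.9281398   0.37223178] ends [ 0.63784564 -0.14469051] [ 0.5184295 -0.0967985]
[[ 0.5805 -0.368   0.008 ]
 [ 0.4269 -0.3106  0.008 ]
 [ 0.352  -0.2819  0.008 ]]
top spatula 0.82 856 rect [ 0.4633 -0.3205] [0.0511 0.2485] 70.2
  mean [ 0.4228507 -0.3060821] dir [-0.93951803  0.34249938] ends [ 0.5799469 -0.3633512] [ 0.3465496 -0.2782667]
top spatula_rest 0.75 1685 rect [ 0.5779 -0.1158] [0.0907 0.1126] 80.8
  mean [ 0.5775966  -0.11605804] dir [-0.98815423  0.15346405] ends [ 0.6332128  -0.12469545] [ 0.5221488  -0.10744679]
scene spatula_rest 0.61 1933 rect [ 0.5799 -0.1143] [0.1032 0.1226] 81.8
  mean [ 0.5778482  -0.11253068] dir [-0.98590344  0.16731519] ends [ 0.6407218 -0.1232008] [ 0.51926166 -0.10258811]
scene spatula 0.68 1102 rect [ 0.4678 -0.3176] [0.0556 0.2601] 69.9
  mean [ 0.4334687  -0.30719292] dir [-0.92671174  0.37577304] ends [ 0.5873709  -0.36959884] [ 0.34560943 -0.2715668 ]
```

```bash
python3 -m inch '.0135 -.004 .05 -.045 .0918;.0135 -.004 .1 -.045 .0918;.0135 -.004 .14 -.045 .0918;.0135 -.004 .165 -.045 .0918;.0135 -.004 .165 -.045 .0918'
python3 - <<'E'
from h import *
s=arm.observe();print(s['position'],s['ee_rot'])
snap("wrist","w2.png"); rect("wrist","spatula",.008)
E
```

```text
clock: 2.9
position: [0.4589, -0.3203, 0.218]
ee_rot: [-3.09, 0.556, 0.01]
force: [-0.2, 0.7, -0.1]
width: 0.999
gripper_force: 0.0
[ 0.45892662 -0.32034234  0.21797405] [-3.0897433   0.55591553  0.00983892]
wrist spatula 0.81 13554 rect [ 0.4858 -0.3286] [0.0499 0.1998] 71.6
  mean [ 0.49114406 -0.33266586] dir [-0.93945354  0.34267625] ends [ 0.578868   -0.36466414] [ 0.39087397 -0.29609123]
```

View pics/w2.png

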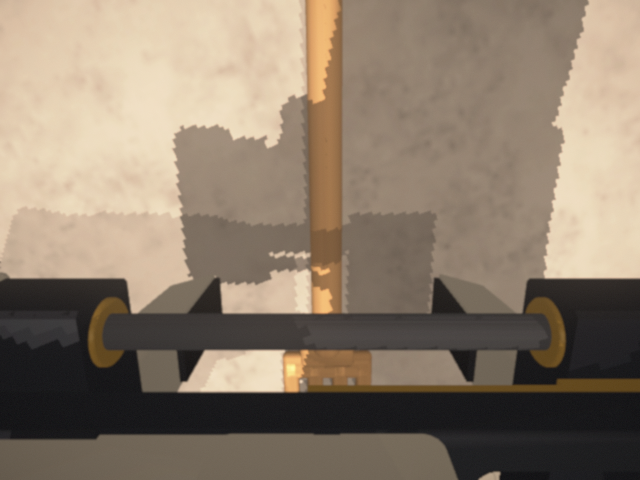

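The handle is centred between the fingers (column 325) and parallel to the tool, so I'll descend and grip.

```bash
python3 -m inch '0 0 .02 0 .0918;0 0 .036 0 .0918;0 0 .036 0 .0918' && python3 -m inch '0 0 0 0 0;0 0 0 0 0;0 0 0 0 0;0 0 0 0 0;0 0 0 0 0' 25
```

```text
clock: 3.3
position: [0.4604, -0.3213, 0.1858]
ee_rot: [3.092, -0.557, 0.001]
force: [0.3, -0.1, -0.5]
width: 0.997
gripper_force: 0.0
clock: 3.8
position: [0.4603, -0.3213, 0.1857]
ee_rot: [3.092, -0.557, 0.001]
force: [0.3, 0.2, -0.1]
width: 0.616
gripper_force: 0.0
```

```bash
python3 -m inch '0 0 .004 0 .05;0 0 .004 0 .04;0 0 .004 0 0;0 0 .004 0 0;0 0 .004 0 0' && python3 -m inch '0 0 0 0 0;0 0 0 0 0;0 0 0 0 0;0 0 0 0 0;0 0 0 0 0'
```

```text
clock: 4.3
position: [0.4602, -0.3212, 0.1813]
ee_rot: [3.092, -0.557, -0.0]
force: [0.3, 0.3, 0.2]
width: 0.246
gripper_force: 0.0
clock: 4.8
position: [0.4602, -0.3212, 0.1814]
ee_rot: [3.092, -0.557, 0.0]
force: [-0.1, -0.3, 0.5]
width: 0.165
gripper_force: 25.0
```

```bash
python3 -m inch '0 0 -.02 0 0;0 0 -.05 0 0;0 0 -.09 0 0;0 0 -.13 0 0;0 0 -.14 0 0' && python3 -m inch '0 0 0 -.15 0;0 0 0 -.3 0;0 0 0 -.45 0;0 0 0 -.6 0;0 0 0 -.75 0' && python3 -m inch '0 0 0 -.15 0;0 0 0 -.3 0;0 0 0 -.45 0;0 0 0 -.6 0;0 0 0 -.75 0' && python3 -m inch '0 0 0 -.15 0;0 0 0 -.3 0;0 0 0 -.45 0;0 0 0 -.6 0;0 0 0 -.75 0'; python3 -c "
from h import *
s=arm.observe();print(s['joints'],s['position'],s['ee_rot'])"
```

```text
clock: 5.3
position: [0.4611, -0.3219, 0.3256]
ee_rot: [3.09, -0.557, 0.01]
force: [0.3, 0.0, -0.7]
width: 0.162
gripper_force: 25.0
clock: 5.8
position: [0.4599, -0.321, 0.3205]
ee_rot: [-3.078, -0.624, 0.001]
force: [-0.6, 0.8, -0.7]
width: 0.165
gripper_force: 25.0
clock: 6.3
position: [0.4598, -0.3211, 0.3205]
ee_rot: [-2.635, -1.708, 0.001]
force: [0.1, -0.5, -0.6]
width: 0.164
gripper_force: 25.0
clock: 6.8
position: [0.4598, -0.3211, 0.3205]
ee_rot: [-1.827, -2.554, -0.0]
force: [-0.1, -0.0, -0.7]
width: 0.165
gripper_force: 25.0
[ 0.89033005  0.47357994 -0.51888452  1.80078206  0.28284132  0.94282317
  0.57975393] [ 0.45982008 -0.32114525  0.32048131] [-1.82683082e+00 -2.55419509e+00 -1.19076252e-04]
```

```bash
python3 -m inch '.03 .016 0 -.15 0;.07 .038 0 -.3 0;.11 .059 0 -.45 0;.15 .08 0 -.6 0;.192 .103 0 -.75 0' && python3 -c "
from h import *
s=arm.observe();print(s['joints'],s['position'],s['ee_rot'])
t=np.array(s['ee_rot']);y=2*np.arctan2(t[1],t[0])%(2*np.pi);X=np.array([np.cos(y),np.sin(y)]);Y=np.array([X[1],-X[0]]);d=np.array([.4954,-.1058])-s['position'][:2]
print(y,'roll',y-2.997,d@X,d@Y)"
```

```text
clock: 7.3
position: [0.4965, -0.1052, 0.3207]
ee_rot: [-0.766, -3.046, 0.0]
force: [1.4, -1.1, -0.1]
width: 0.164
gripper_force: 25.0
[ 0.67217936  0.44721939 -0.75380661  1.91414982  0.37889138  0.92760902
  0.8132168 ] [ 0.49646814 -0.10522881  0.32074299] [-7.65904660e-01 -3.04592311e+00  3.76608850e-04]
2.648902344161934 roll -0.34809765583806573 0.0006709273735712127 -0.001008483855324958
```

```bash
python3 -m inch '0 0 .03 -.14 0;.001 -.001 .06 -.28 0;.001 -.001 .08 -.348 0;.001 -.001 .08 -.348 0;.001 -.001 .08 -.348 0'
python3 - <<'E'
from h import *
s=arm.observe();print(s['position'],s['ee_rot'])
a=snap("top"); rect("top","spatula",.066)
b=snap("scene"); rect("scene","spatula",.066)
for q,z in [("spatula_blade",.066),("spatula_handle_end",.068),("spatula_rest",0)]:
    for r in arm.place_of("scene",q)[:1]: print(q,r["point"],r["conf"],at("scene",r["point"],z))
o=np.hstack([cv2.resize(a[150:350,220:420],(400,400)),cv2.resize(b[150:350,220:420],(400,400))])
cv2.imwrite("pics/c1.png",o[:,:,::-1])
E
```

```text
clock: 7.8
position: [0.4955, -0.1068, 0.2412]
ee_rot: [-0.238, -3.131, -0.001]
force: [0.2, 1.0, -1.1]
width: 0.164
gripper_force: 25.0
[ 0.49548549 -0.10679454  0.2412282 ] [-2.38491013e-01 -3.13141898e+00 -1.14490492e-03]
top spatula 0.71 200 rect [ 0.5969 -0.1198] [0.0305 0.0513] 1.5
  mean [ 0.5991185 -0.1188155] dir [ 0.01405895 -0.9999012 ] ends [ 0.59877354 -0.09428227] [ 0.5994935  -0.14549042]
scene spatula 0.93 523 rect [ 0.4872 -0.1031] [0.0282 0.2381] 85.7
  mean [ 0.42969292 -0.09811072] dir [-0.98753846  0.15737791] ends [ 0.6025913  -0.12566447] [ 0.36892366 -0.0884263 ]
spatula_handle_end [287.1, 416.1] 0.59 [[ 0.3636 -0.081   0.068 ]]
spatula_rest [253.8, 325.0] 0.64 [[ 0.5851 -0.1261  0.    ]]
```

View pics/c1.png

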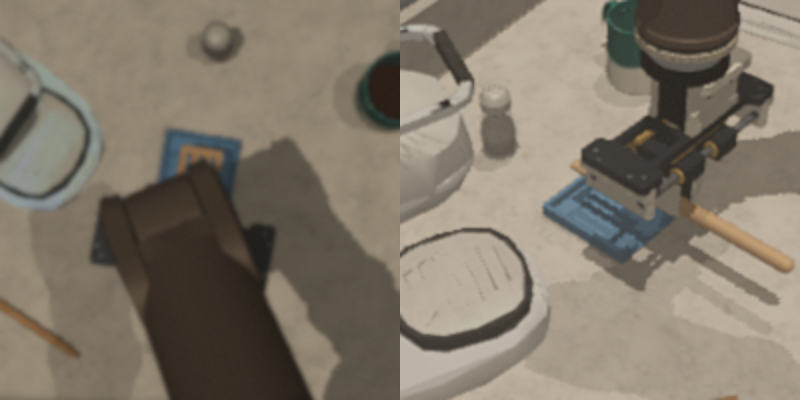

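In the left half (top view) the blade sits centred over the rest. In the right half (scene view) the handle points toward the robot. Lowering now.

```bash
python3 -m inch '0 -.001 .02 0 0;0 -.001 .035 0 0;0 -.001 .045 0 0;0 -.001 .050 0 0;0 -.001 .050 0 0' && python3 -m inch '0 0 .001 0 0;0 0 .002 0 0;0 0 .003 0 0;0 0 .004 0 0;0 0 .004 0 0'
```

```text
clock: 8.65
position: [0.4953, -0.1077, 0.1907]
ee_rot: [-0.235, -3.132, -0.0]
force: [-0.9, -0.3, -1.5]
width: 0.167
gripper_force: 25.0
clock: 9.15
position: [0.4954, -0.1079, 0.1873]
ee_rot: [0.235, 3.133, -0.0]
force: [-0.2, 0.2, -1.1]
width: 0.161
gripper_force: 25.0
```

Run:
```python
from h import *
a=snap("top"); rect("top","spatula",.006); b=snap("scene")
o=np.hstack([cv2.resize(a[190:310,260:380],(400,400)),cv2.resize(b[200:320,270:390],(400,400))])
cv2.imwrite("pics/c2.png",o[:,:,::-1])
```

```text
top spatula 0.7 182 rect [ 0.5991 -0.1219] [0.0496 0.0291] 84.9
  mean [ 0.6007649  -0.12147803] dir [-0.13234164 -0.99120414] ends [ 0.60396075 -0.0975419 ] [ 0.59738415 -0.14679871]
```

View pics/c2.png

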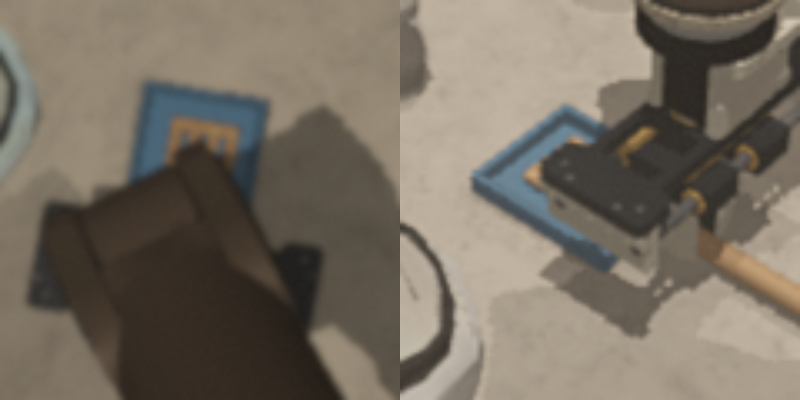

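The blade is inside the rim and centred laterally. I'll creep down until it makes contact.

```bash
python3 -m inch '0 0 .001 0 0;0 0 .001 0 0' && python3 -m inch '0 0 .001 0 0;0 0 .001 0 0'
```

```text
clock: 9.5
position: [0.4954, -0.1079, 0.1863]
ee_rot: [-0.235, -3.133, 0.0]
force: [-0.1, 0.2, -1.5]
width: 0.166
gripper_force: 25.0
clock: 9.7
position: [0.4955, -0.1078, 0.1852]
ee_rot: [0.235, 3.133, 0.0]
force: [1.0, 0.2, -0.2]
width: 0.163
gripper_force: 25.0
```

```bash
python3 -m inch '0 0 .001 0 0;0 0 .001 0 0;0 0 .001 0 0'
```

```text
clock: 10.0
position: [0.4954, -0.1078, 0.1844]
ee_rot: [-0.235, -3.133, 0.0]
force: [-1.2, 1.2, 2.3]
width: 0.165
gripper_force: 25.0
```

Contact reached. I'll release gently, then rise straight up.

```bash
python3 -m inch '0 0 0 0 .0155;0 0 0 0 .018;0 0 0 0 .021;0 0 0 0 .03;0 0 0 0 .04' 3 && python3 -m inch '0 0 0 0 .06;0 0 0 0 .06;0 0 0 0 .06;0 0 0 0 .06;0 0 -.005 0 .06' && python3 -m inch '0 0 -.02 0 .06;0 0 -.06 0 .06;0 0 -.11 0 .06;0 0 -.15 0 .06;0 0 -.19 0 .06'
python3 -m inch '.05 0 0 0 .06;.1 0 0 0 .06;.15 0 0 0 .06;.15 0 0 0 .06;.15 0 0 0 .06'
python3 - <<'E'
from h import *
a=snap("top"); rect("top","spatula",.006); rect("top","spatula_rest",.012); b=snap("scene"); rect("scene","spatula",.006)
o=np.hstack([cv2.resize(a[190:350,240:400],(400,400)),cv2.resize(b[190:350,260:420],(400,400))])
cv2.imwrite("pics/c3.png",o[:,:,::-1])
E
```

```text
clock: 10.5
position: [0.4955, -0.1079, 0.1843]
ee_rot: [0.235, 3.133, -0.0]
force: [0.6, 0.5, 0.3]
width: 0.356
gripper_force: 0.0
clock: 11.0
position: [0.4952, -0.1079, 0.1891]
ee_rot: [-0.235, -3.132, -0.0]
force: [0.0, -1.0, -0.4]
width: 0.652
gripper_force: 0.0
clock: 11.5
position: [0.4951, -0.1076, 0.3816]
ee_rot: [0.234, 3.132, 0.0]
force: [0.8, -0.6, -0.8]
width: 0.655
gripper_force: 0.0
clock: 12.0
position: [0.3464, -0.0856, 0.3798]
ee_rot: [0.237, 3.132, -0.005]
force: [0.4, -0.1, 0.8]
width: 0.652
gripper_force: 0.0
top spatula 0.63 1090 rect [ 0.4874 -0.1076] [0.0503 0.2489] 83.0
  mean [ 0.51772195 -0.10983945] dir [-0.98993266  0.14153913] ends [ 0.6108363 -0.1231528] [ 0.36439744 -0.08791733]
top spatula_rest 0.68 976 rect [ 0.5776 -0.116 ] [0.0911 0.1125] 82.2
  mean [ 0.58203876 -0.11422766] dir [-0.99252594  0.12203385] ends [ 0.6341134  -0.12063038] [ 0.5217902  -0.10681994]
scene spatula 0.94 1330 rect [ 0.4917 -0.1046] [0.0535 0.253 ] 79.5
  mean [ 0.5104754 -0.1105097] dir [-0.9896953   0.14318942] ends [ 0.6158445  -0.12575454] [ 0.36596692 -0.08960217]
```

View pics/c3.png

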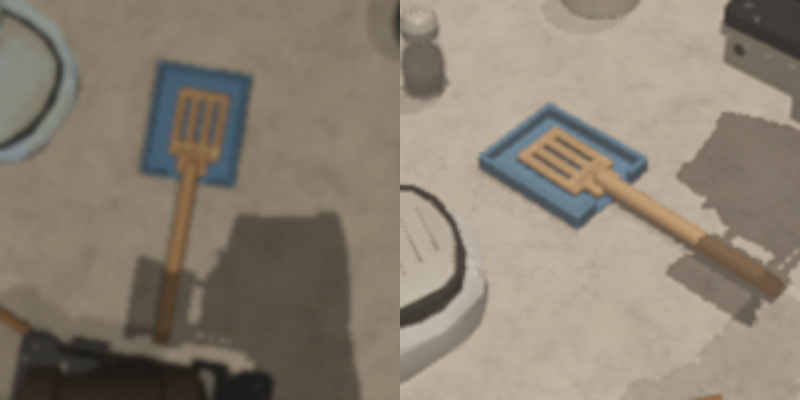

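The blade lies inside the rim. The handle runs straight through the notch toward the robot, with both directions about 8° and the end at x≈0.365 on the worktop. Nothing is being touched, so I'll hand it in.

```bash
python3 -c "
from cell import arm
print(arm.sign_off())"
```

```text
the job is handed in; nothing more can be done
None
```

The spatula is in the blue rest, blade inside the rim and handle out through the notch toward the robot; I let go, kept clear of the spoon, salt shaker and mug, and handed it in at about 12 s (no verdict shown).

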